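# Discard a rejected well plate into the wire basket

## Task

The sealed well plate lying askew on the steel discard stand has been rejected. Slide it gently back against the long fence until it sits flat along it and keep it lightly pressed there for half a second, then slide it along the fence off the end of the stand so that it drops into the wire basket, not the solid-walled box. Keep the plate on the deck until it drops, never ram it (it is fragile), and leave everything else standing where it is.

Things in the scene. Friction and masses are not known exactly. Their poses are not given: they have to be found in the camera images.
- plate: rejected well plate: flat white plastic block, 128 mm long (its y axis) x 86 mm wide (its x) x 18 mm high, 0.11 to 0.22 kg; origin at the centre of its underside. Lies on the deck, its y axis within about 0.35 rad of the deck's y. Too wide to grasp: push its sides. Its lowest 5 mm has the full size; above, it is 2 mm less on every side
- deck: discard stand, fixed: white pedestal with a smooth level steel deck, top 160 mm above the bench. Origin on the bench under the deck; in its frame the deck spans x -145 to +125 mm (x away from the robot) and y -120 to +120 mm (y along the fence). Its ends at y = +-120 mm are open drop edges
- guide: guide on the stand, same origin and axes as deck. Carries an aluminium fence clamped at a varying depth: 240 mm long along y, 25 mm high, near face anywhere from x +55 to +90 mm; this pose does not tell where: feel or look for it. Two cheeks, 18 mm high, move with it at the ends (|y| 107 to 119 mm), faces 94 mm nearer than the fence: the plate passes only lying along the fence
- basket: the wire basket, fixed, steel wire, outside 170 mm (x) x 180 mm (y) x 148 mm high, open on top, walls 4 mm, floor 5 mm; origin at the centre of its underside on the bench, axes parallel to the deck's. Stands close against one end of the stand, left or right: its centre is 217 mm from the deck's origin along the deck's +y or -y
- crate: the solid-walled white plastic box of the same outer size at the other end of the stand, holding three kept plates; fixed, not to be used; origin at the centre of its underside
- jar: small amber glass jar, 28 mm diameter, 36 mm high, upright near one front corner of the deck; bystander; origin at the centre of its underside
- timer: small grey timer, 34 x 34 x 16 mm, flat near the other front corner of the deck; bystander; origin at the centre of its underside
- tube_rack: grey rack of tubes, 70 x 160 x 106 mm, on the bench to the left; bystander; origin at the centre of its underside
- reagent: clear plastic bottle, 64 mm diameter, 150 mm high, on the bench to the right; bystander; origin at the centre of its underside
- pipette: pipette lying on the bench near the robot, 240 mm long along its x axis, 26 mm high; bystander; origin under its middle
There are look-alikes about, which are no part of the job. Several things have the shape of the plate; the one meant has the colours described above.

How it is judged:
By the outcome, as a careful person would: the job done as asked, in the order asked, and still so for the second after the job is handed in, with the robot touching nothing.
It also fails if it takes over 54 s, if anything falls off the work surface, if the arm or the gripper's body presses on something with over 40 N, if the wrist force passes 120 N, or if a joint passes its speed limit or range.

## Robot

A 6-joint arm with a two-finger parallel gripper is mounted at the origin on the work surface. World frame = base frame: x ahead of the robot, y to its left, z up, the work surface at z = 0. Lengths are in m, angles in degrees, forces in N, time in s.
With the tool pointing down it reaches from about 0.35 to 0.875 m from the base axis. Payload 4.2 kg.
Tool frame: the origin (TCP) lies midway between the tips of the shut fingers; the grasp point (between the pads) lies 19 mm behind it (r.grasp_offset is the distance from the TCP to the grasp point, in m); z points along the fingers, y is the direction in which the jaws open and shut (so a half turn about z gives the same grasp; the last joint's range is limited). The gripper opens to 87 mm and grips with 3 to 60 N. Pads are 19 mm wide; open, the fingers measure 117 mm over their backs; the gripper's body (75 mm by 190 mm) begins 51 mm behind the grasp point.
Start: joints at [-50.042, 22.042, 0.453, 0, -68.411, -14.817], TCP at [0.266, -0.566, 0.223] pointing down, gripper open.
Joint ranges: [-179.83, 179.83], [-69.29, 118.12], [-61.27, 80.66], [-181.25, 117.63], [-171.15, -9.14], [-177.46, 177.46]. Speed limits (degrees/s): [159.86, 159.86, 180, 180, 180, 180].

## Interface

Orientations are given as a 3x3 rotation matrix whose columns are the frame's x, y, z axes.
In Python, from station import r gives the robot as it stands.
- The arm moves only by the shell command python3 -m crank 'ROWS'. ROWS is JSON, a list of rows, each a list of 3 entries, a list of its own where there are three numbers: the closure, from -1 (fully open) to 1 (shut), so that 0 is half open, then the shift along the tool's x, y, z as a fraction of full scale, then the turn, a rotation vector about the tool's x, y, z as a fraction of full scale. In form: [[fingers, [dx, dy, dz], [wx, wy, wz]], ...]. A call has 1 to 8 rows; each row shifts and turns the commanded pose from where the row before left it, along the tool's axes as they then stand; what a row does not reach is not made up. Full scale, the value 1, is 100 mm for a shift and 45 degrees for a turn. A row lasts 1/10 s, in which the tool goes at most 50 mm and 8.59 degrees, less where a joint would pass 70% of its speed; a pose out of reach is approached as far as the arm can. A call with a number of a shift or a turn outside -1 to 1 is refused whole. A call with a gripper value outside its range is refused whole. The fingers move at their own pace and stop on an object; the grip force is fixed at half the most. Time passes only in rows, so rows that do not move let the fingers close. It gives the time, the measured TCP pose, the force and the opening at its end, in the units of the state.
- r.sense(): the state, without advancing time (a new reading comes with each control period).
- r.capture(name): name is "scene" or "top" or "wrist"; returns a dict with "img" (400x640x3 uint8, blue, green, red), "fx", "fy", "cx", "cy" (pixels), "R" (3x3) and "t" (3): a world point X has camera coordinates R X + t. Camera axes: x right, y down, z forward; pixel columns grow to the right and rows downward; lengths in m; the calibration is good to about 2 mm. A picture is of the moment at which its call begins. There is no depth.
- r.finish_job(): hands the job in, once; it reports no verdict.
The state is a dict: "time_s": time; "joints": joint angles; "joint_velocities": joint speeds; "effort": joint torques, N m; "tcp_pos": TCP position; "ee_rot": TCP orientation; "wrist_force": force on the tool from outside, world axes, zero at the start; "moment": the same for the moment, N m; "gripper_width": opening from 0.0 (shut) to 1.0 (fully open).
Only numpy, scipy, OpenCV 4.12 (cv2) and the standard library are available. Lean on these libraries where they do the work, as an engineer would, in place of code of your own. Each camera call takes 0.05 s, during which the arm holds its last target.

## Working session

There is one attempt and no reset: what is moved stays moved. The work goes in short steps, Python scripts to look and compute and a shell command to move; the robot and the scene stay as the last step left them, time stands still between calls to the robot, and variables do not carry over. Pictures are saved under pics/ and viewed, and the job is handed in when it is done.

```bash
ls; mkdir -p pics; python3 - <<'E'
from station import r
import cv2,json
import numpy as np
for n in ["scene","top","wrist"]:
    c=r.capture(n); cv2.imwrite(f"pics/{n}0.png",c["img"])
    np.savez(f"pics/{n}0.npz",**c)
    print(n,c["fx"],c["fy"],c["cx"],c["cy"],np.round(c["R"],4).tolist(),np.round(c["t"],4).tolist())
s=r.sense(); print(s)
E
```

```text
pics
scene 367.6973109290469 367.6973109290469 319.61158074429716 204.20113541011 [[-0.9915, 0.1297, 0.0128], [0.0948, 0.7847, -0.6126], [-0.0895, -0.6062, -0.7903]] [0.5318, 0.014, 1.1642]
top 386.945915560517 386.945915560517 326.81360511355746 199.71128267563935 [[0.0034, -0.9996, -0.0271], [-0.9979, -0.0016, -0.0652], [0.0651, 0.0273, -0.9975]] [0.0009, 0.5199, 1.2707]
wrist 283.3501484056923 283.3501484056923 315.0887406095604 200.04347183342563 [[-0.4243, 0.9055, 0.0014], [0.8722, 0.4083, 0.2695], [0.2435, 0.1155, -0.963]] [0.6243, -0.0332, 0.3905]
{'time_s': 0.15, 'joints': array([-5.00406453e+01,  2.20810547e+01,  3.96955771e-01, -1.97901283e-02,
       -6.84123211e+01, -1.48161193e+01]), 'joint_velocities': array([ 0.06605343, -0.00832751,  0.19309745,  0.08022667, -0.03044842,
       -0.01639628]), 'effort': array([ 9.84521171e-05, -3.91052985e+01,  1.87588513e+01,  4.22234997e+00,
        1.23856860e-02, -1.44416672e-04]), 'tcp_pos': array([ 0.26535721, -0.5653582 ,  0.22170302]), 'ee_rot': array([[-9.05302493e-01, -4.24766642e-01, -8.34604607e-04],
       [-4.24767445e-01,  9.05301264e-01,  1.49615944e-03],
       [ 1.20049984e-04,  1.70898974e-03, -9.99998532e-01]]), 'wrist_force': array([-0.17987137, -0.22806762, -0.15860105]), 'moment': array([-0.05351773, -0.02659718,  0.03131389]), 'gripper_width': 0.9976437838671194}
```

View pics/top0.png

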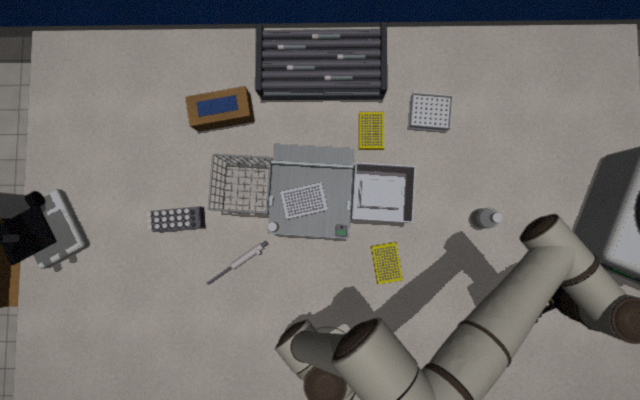

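View pics/scene0.png

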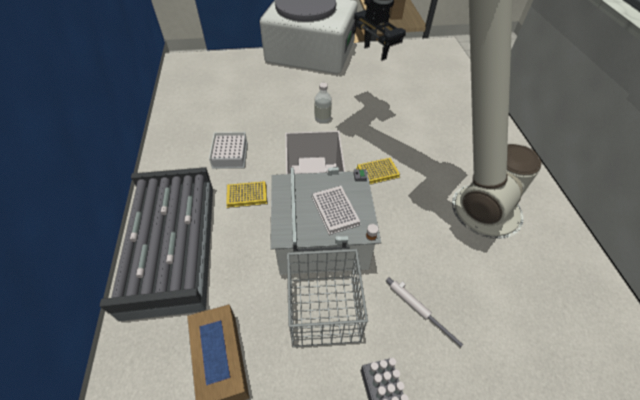

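The top view shows the deck near (310,195), with the basket to its left (+y) at (240,187) and the crate to its right at (383,193). The plate is at (304,201), the jar at (272,227) and the timer at (341,230). I'll zoom in next.

```bash
python3 - <<'E'
import cv2
a=cv2.imread("pics/top0.png")[135:250,200:420]; cv2.imwrite("pics/topz.png",cv2.resize(a,(792,414),interpolation=cv2.INTER_CUBIC))
a=cv2.imread("pics/scene0.png")[120:270,255:405]; cv2.imwrite("pics/scenez.png",cv2.resize(a,(600,600),interpolation=cv2.INTER_CUBIC))
E
```

```text
(no output)
```

View pics/topz.png

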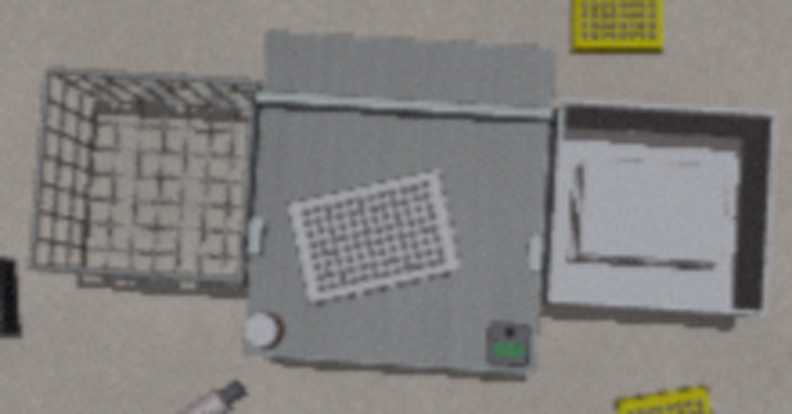

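View pics/scenez.png

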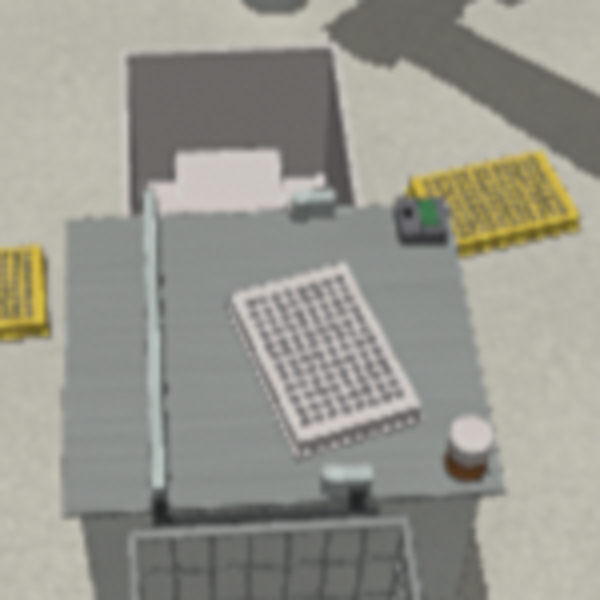

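```bash
cat > h.py <<'E'
import numpy as np
def bp(c,u,v,z):
    R=c["R"];t=c["t"];d=R.T@np.array([(u-c["cx"])/c["fx"],(v-c["cy"])/c["fy"],1.]);o=-R.T@t
    return o+d*(z-o[2])/d[2]
def proj(c,X):
    p=c["R"]@np.asarray(X)+c["t"]; return np.array([c["fx"]*p[0]/p[2]+c["cx"],c["fy"]*p[1]/p[2]+c["cy"]])
E
python3 - <<'E'
from h import *
c=dict(np.load("pics/top0.npz"));s=dict(np.load("pics/scene0.npz"))
T=lambda u,v,z:bp(c,200+u/3.6-.36,135+v/3.6-.36,z)
S=lambda u,v,z:bp(s,255+u/4-.4,120+v/4-.4,z)
D=[T(*p,.16) for p in [(266,32),(552,46),(527,376),(246,354)]]
D2=[S(*p,.16) for p in [(66,512),(70,218),(452,208),(502,492)]]
for n,D in (("top",D),("scene",D2)):
    D=np.array(D);print(n,D[:,:2].round(4).tolist())
    a=(D[0]-D[1])[:2]/np.linalg.norm((D[0]-D[1])[:2]); b=(D[3]-D[2])[:2];b/=np.linalg.norm(b)
    print("yaws",np.degrees(np.arctan2(-a[0],a[1])),np.degrees(np.arctan2(-b[0],b[1])), "centre",D.mean(0)[:2])
P=np.array([T(*p,.178) for p in [(290,204),(436,173),(457,268),(312,302)]])
P2=np.array([S(*p,.178) for p in [(300,442),(232,296),(347,264),(418,408)]])
for P in (P,P2): print("plate",P[:,:2].round(4).tolist(),P.mean(0)[:2],np.linalg.norm(P-np.roll(P,-1,0),axis=1))
print("fence top-back edge",T(258,95,.185),T(552,108,.185)," near top", T(258,103,.185),T(550,116,.185))
print("scene fence", S(147,195,.185),S(152,485,.185),"near",S(155,195,.185),S(164,485,.185))
print("cheeks",T(256,236,.178),T(536,252,.178),S(313,192,.178),S(347,468,.178))
print("jar",T(264,328,.196),"timer",T(508,345,.176))
E
```

```text
top [[0.679, 0.1586], [0.6668, -0.0791], [0.3949, -0.0585], [0.4119, 0.1718]]
yaws -2.9568227918027294 -4.211187455310319 centre [0.53814666 0.04819745]
scene [[0.6764, 0.1579], [0.6618, -0.0801], [0.3943, -0.0578], [0.4131, 0.1761]]
yaws -3.507852724127622 -4.605509209055544 centre [0.5363936  0.04902251]
plate [[0.5338, 0.1343], [0.5592, 0.0157], [0.4821, -0.0016], [0.4543, 0.1155]] [0.5073563  0.06595993] [0.12125644 0.07898015 0.12038353 0.08164554]
plate [[0.5321, 0.1369], [0.5595, 0.0181], [0.4802, -0.0002], [0.4559, 0.1208]] [0.50693462 0.06893699] [0.12195407 0.08145619 0.12339172 0.07784393]
fence top-back edge [0.62198294 0.16029587 0.185     ] [ 0.61113934 -0.07803955  0.185     ]  near top [0.61543361 0.16021208 0.185     ] [ 0.60463696 -0.07642255  0.185     ]
scene fence [ 0.6074098 -0.0720024  0.185    ] [0.62387078 0.16099712 0.185     ] near [ 0.6019748  -0.07135775  0.185     ] [0.61687506 0.16185562 0.185     ]
cheeks [0.50771725 0.16166088 0.178     ] [ 0.49516368 -0.0653196   0.178     ] [ 0.49270056 -0.06791902  0.178     ] [0.50685277 0.15887389 0.178     ]
jar [0.43328994 0.15121052 0.196     ] timer [ 0.4202683  -0.04284639  0.176     ]
```

```bash
cat >> h.py <<'E'
yaw=np.radians(-3.6); ex=np.array([np.cos(yaw),np.sin(yaw),0]); ey=np.array([-np.sin(yaw),np.cos(yaw),0]); O=np.array([.547,.0485,0])
def W(x,y,z): return O+ex*x+ey*y+np.array([0,0,z])
def D(p): d=np.asarray(p)-O; return np.array([d@ex,d@ey,p[2]])
def show(target=None, R=None):
    from station import r
    from scipy.spatial.transform import Rotation as Ro
    s=r.sense(); p=s["tcp_pos"];E=s["ee_rot"]
    print("t",s["time_s"],"tcp",p.round(4),"deck",D(p).round(4),"F",s["wrist_force"].round(2),"Fdeck",np.round([s["wrist_force"]@ex,s["wrist_force"]@ey],2),"j",s["joints"].round(1),"w",round(s["gripper_width"],3))
    if target is not None: print("shift(x100mm) tool", (E.T@(target-p)/.1).round(3))
    if R is not None: print("rotvec/45 tool",(np.degrees(Ro.from_matrix(E.T@R).as_rotvec())/45).round(3))
RA=np.c_[-ex,ey,[0,0,-1.]]  # tool y along fence
RB=np.c_[ey,ex,[0,0,-1.]]  # tool y along deck x
RB2=np.c_[-ey,-ex,[0,0,-1.]]
E
python3 -c "
from h import *
show(W(-.125,0,.26),RA)"
```

```text
t 0.15 tcp [ 0.2654 -0.5654  0.2217] deck [-0.2425 -0.6303  0.2217] F [-0.18 -0.23 -0.16] Fdeck [-0.17 -0.24] j [-50.   22.1   0.4  -0.  -68.4 -14.8] w 0.998
shift(x100mm) tool [-4.061  4.963 -0.375]
rotvec/45 tool [ 0.002 -0.001  0.639]
```

```bash
python3 -m crank '[[-1,[-0.25,0.3,-0.1],[0,0,0]],[-1,[-0.25,0.3,-0.1],[0,0,0]],[-1,[-0.25,0.3,-0.1],[0,0,0]],[-1,[-0.25,0.3,-0.1],[0,0,0]],[-1,[-0.25,0.3,0],[0,0,0]],[-1,[-0.25,0.3,0],[0,0,0]],[-1,[-0.25,0.3,0],[0,0,0]],[-1,[-0.25,0.3,0],[0,0,0]]]'
python3 -m crank '[[-1,[-0.25,0.3,0],[0,0,0]],[-1,[-0.25,0.3,0],[0,0,0]],[-1,[-0.25,0.3,0],[0,0,0]],[-1,[-0.25,0.3,0],[0,0,0]],[-1,[-0.25,0.3,0],[0,0,0]],[-1,[-0.25,0.3,0],[0,0,0]],[-1,[0,0,0],[0,0,0.16]],[-1,[0,0,0],[0,0,0.16]]]'
python3 -m crank '[[-1,[0,0,0],[0,0,0.16]],[-1,[0,0,0],[0,0,0.16]],[-1,[0,0,0],[0,0,0]]]'
python3 -c "
from h import *
show(W(-.127,0,.26),RA)"
```

```text
time_s: 0.95
tcp_pos: [0.3445, -0.262, 0.2624]
ee_rot: [[-0.905, -0.425, 0.0], [-0.425, 0.905, 0.0], [-0.0, 0.0, -1.0]]
wrist_force: [1.4, -0.0, 0.2]
gripper_width: 1.001
time_s: 1.75
tcp_pos: [0.4039, -0.0356, 0.2623]
ee_rot: [[-0.983, -0.184, -0.001], [-0.184, 0.983, 0.0], [0.001, 0.0, -1.0]]
wrist_force: [-0.2, -0.2, -0.1]
gripper_width: 1.002
time_s: 2.05
tcp_pos: [0.4037, -0.0368, 0.2624]
ee_rot: [[-0.998, 0.063, -0.0], [0.063, 0.998, 0.0], [0.0, 0.0, -1.0]]
wrist_force: [0.4, 0.3, 0.0]
gripper_width: 1.003
t 2.05 tcp [ 0.4037 -0.0368  0.2624] deck [-0.1376 -0.0941  0.2624] F [0.41 0.3  0.01] Fdeck [0.39 0.32] j [  18.    -1.9  -23.7   -0.   -68.3 -111.6] w 1.003
shift(x100mm) tool [-0.106  0.941  0.024]
rotvec/45 tool [ 0.    -0.001 -0.001]
```

```bash
python3 -m crank '[[-1,[-0.03,0.24,0],[0,0,0]],[-1,[-0.03,0.24,0],[0,0,0]],[-1,[-0.03,0.24,0],[0,0,0]],[-1,[-0.02,0.22,0],[0,0,0]],[-1,[0,0,0],[0,0,0]]]'
python3 - <<'E'
from h import *
show(W(-.127,0,.175),RA)
from station import r
import cv2
c=r.capture("wrist");cv2.imwrite("pics/w1.png",c["img"]);np.savez("pics/w1.npz",**c)
c=r.capture("top");a=c["img"][135:250,200:420];cv2.imwrite("pics/t1.png",cv2.resize(a,(792,414),interpolation=cv2.INTER_CUBIC))
E
```

```text
time_s: 2.55
tcp_pos: [0.4213, 0.0578, 0.2624]
ee_rot: [[-0.998, 0.059, -0.0], [0.059, 0.998, 0.0], [0.0, 0.0, -1.0]]
wrist_force: [-0.4, -0.2, 0.1]
gripper_width: 0.999
t 2.55 tcp [0.4213 0.0578 0.2624] deck [-0.126   0.0014  0.2624] F [-0.43 -0.23  0.13] Fdeck [-0.42 -0.26] j [  29.9    0.3  -21.5   -0.   -68.2 -123.2] w 0.999
shift(x100mm) tool [ 0.01  -0.014  0.874]
rotvec/45 tool [ 0.    -0.     0.005]
```

View pics/w1.png

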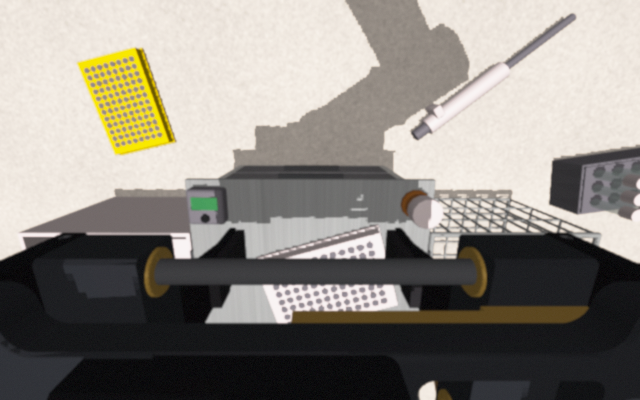

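View pics/t1.png

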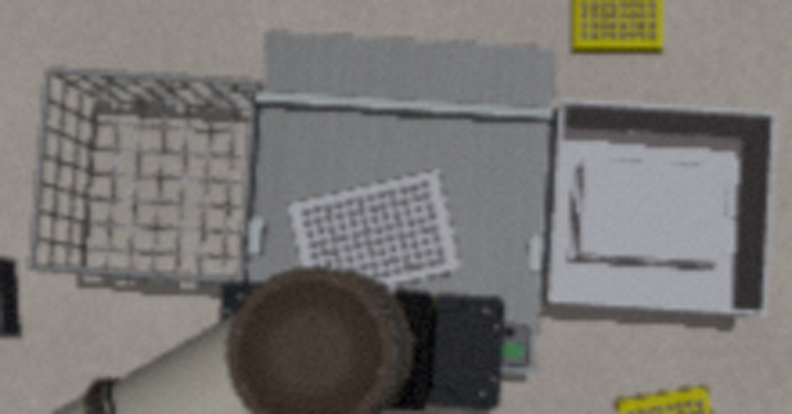

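```bash
python3 -m crank '[[-1,[0,0,0.25],[0,0,0]],[-1,[0,0,0.25],[0,0,0]],[-1,[0,0,0.25],[0,0,0]],[-1,[0,0,0.12],[0,0,0]],[-1,[0,0,0],[0,0,0]]]'
python3 - <<'E'
from h import *
show(W(-.127,0,.165),RA)
from station import r
import cv2
for n in ("scene","wrist"):
    c=r.capture(n);a=c["img"][120:270,255:405] if n=="scene" else c["img"];cv2.imwrite(f"pics/{n}2.png",cv2.resize(a,(600,600),interpolation=cv2.INTER_CUBIC) if n=="scene" else a)
E
```

```text
time_s: 3.15
tcp_pos: [0.4194, 0.0547, 0.1739]
ee_rot: [[-0.998, 0.064, -0.004], [0.064, 0.998, -0.002], [0.004, -0.002, -1.0]]
wrist_force: [-0.1, -0.6, 1.2]
gripper_width: 0.997
t 3.15 tcp [0.4194 0.0547 0.1739] deck [-0.1277 -0.0018  0.1739] F [-0.11 -0.6   1.25] Fdeck [-0.07 -0.61] j [  29.6    4.9  -30.3   -0.   -55.1 -123.3] w 0.997
shift(x100mm) tool [-0.007  0.018  0.089]
rotvec/45 tool [-0.003 -0.005 -0.002]
```

View pics/scene2.png

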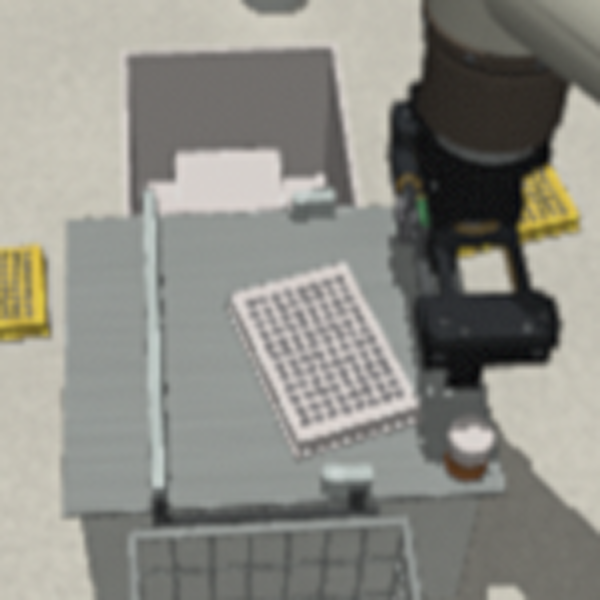

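View pics/wrist2.png

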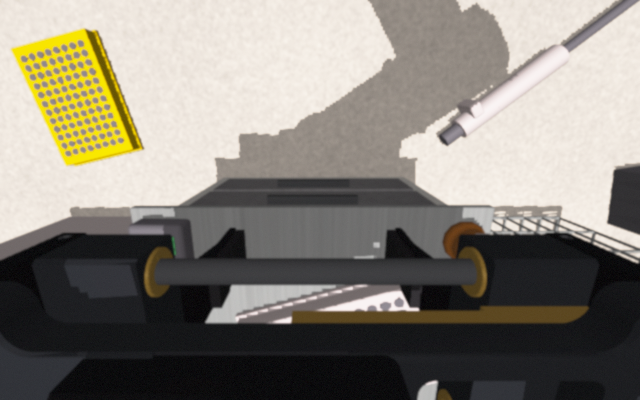

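```bash
python3 -m crank '[[-1,[0,0.01,0.04],[0,0,0]],[-1,[0,0,0.03],[0,0,0]],[-1,[-0.04,0,0],[0,0,0]],[-1,[-0.04,0,0],[0,0,0]],[-1,[-0.04,0,0],[0,0,0]],[-1,[-0.02,0,0],[0,0,0]],[-1,[-0.02,0,0],[0,0,0]],[-1,[-0.02,0,0],[0,0,0]]]'
python3 -c "
from h import *
show(W(-.0325,0,.165),RA)"
python3 -m crank '[[-1,[-0.02,0,0],[0,0,0]],[-1,[-0.02,0,0],[0,0,0]],[-1,[-0.02,0,0],[0,0,0]],[-1,[-0.02,0,0],[0,0,0]],[-1,[-0.02,0,0],[0,0,0]],[-1,[-0.02,0,0],[0,0,0]],[-1,[-0.02,0,0],[0,0,0]],[-1,[-0.02,0,0],[0,0,0]]]'
python3 - <<'E'
from h import *
show(W(-.0325,0,.165),RA)
from station import r
import cv2
c=r.capture("scene");a=c["img"][120:270,255:405];cv2.imwrite("pics/s3.png",cv2.resize(a,(600,600),interpolation=cv2.INTER_CUBIC))
E
```

```text
time_s: 4.05
tcp_pos: [0.4391, 0.0561, 0.1685]
ee_rot: [[-0.998, 0.064, -0.0], [0.064, 0.998, -0.0], [0.0, -0.0, -1.0]]
wrist_force: [0.5, 0.0, -0.6]
gripper_width: 1.0
t 4.05 tcp [0.4391 0.0561 0.1685] deck [-0.1081  0.0008  0.1685] F [ 0.53  0.01 -0.57] Fdeck [0.52 0.04] j [  28.4    7.2  -28.5   -0.   -54.3 -122.1] w 1.0
shift(x100mm) tool [-0.756 -0.007  0.035]
rotvec/45 tool [-0.    -0.    -0.001]
time_s: 4.85
tcp_pos: [0.4551, 0.0551, 0.1686]
ee_rot: [[-0.998, 0.064, 0.0], [0.064, 0.998, 0.0], [-0.0, 0.0, -1.0]]
wrist_force: [-0.4, 1.7, -0.3]
gripper_width: 1.008
t 4.85 tcp [0.4551 0.0551 0.1686] deck [-0.0921  0.0008  0.1686] F [-0.37  1.68 -0.25] Fdeck [-0.47  1.65] j [  27.3    8.7  -26.6   -0.   -54.7 -121. ] w 1.008
shift(x100mm) tool [-0.596 -0.008  0.036]
rotvec/45 tool [ 0.     0.    -0.001]
```

View pics/s3.png

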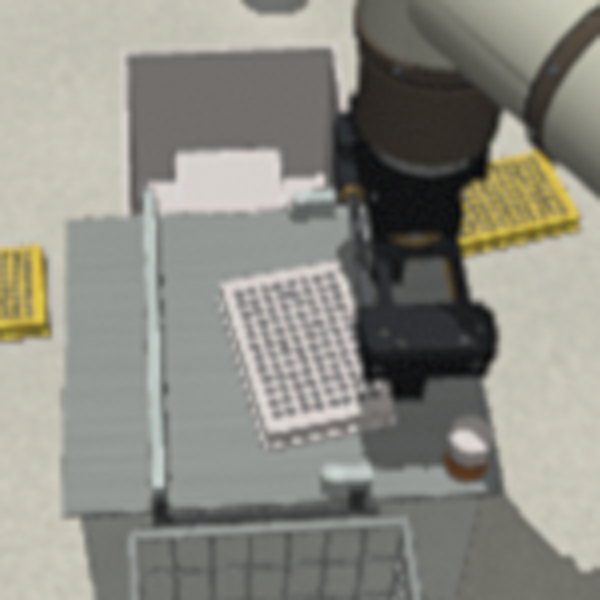

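```bash
python3 -m crank '[[-1,[-0.025,0,0],[0,0,0]],[-1,[-0.025,0,0],[0,0,0]],[-1,[-0.025,0,0],[0,0,0]],[-1,[-0.025,0,0],[0,0,0]],[-1,[-0.025,0,0],[0,0,0]],[-1,[-0.025,0,0],[0,0,0]],[-1,[-0.025,0,0],[0,0,0]],[-1,[-0.025,0,0],[0,0,0]]]'
python3 - <<'E'
from h import *
show(W(-.0325,0,.165),RA)
from station import r
import cv2
c=r.capture("scene");a=c["img"][120:270,255:405];cv2.imwrite("pics/s4.png",cv2.resize(a,(600,600),interpolation=cv2.INTER_CUBIC))
E
```

```text
time_s: 5.7
tcp_pos: [0.4751, 0.0538, 0.1685]
ee_rot: [[-0.998, 0.064, 0.0], [0.064, 0.998, 0.0], [-0.0, 0.0, -1.0]]
wrist_force: [-1.1, -0.1, -0.5]
gripper_width: 1.002
t 5.7 tcp [0.4751 0.0538 0.1685] deck [-0.0721  0.0008  0.1685] F [-1.13 -0.07 -0.49] Fdeck [-1.13 -0.14] j [  26.    10.6  -24.2   -0.   -55.2 -119.6] w 1.002
shift(x100mm) tool [-0.396 -0.007  0.035]
rotvec/45 tool [ 0.     0.    -0.001]
```

View pics/s4.png

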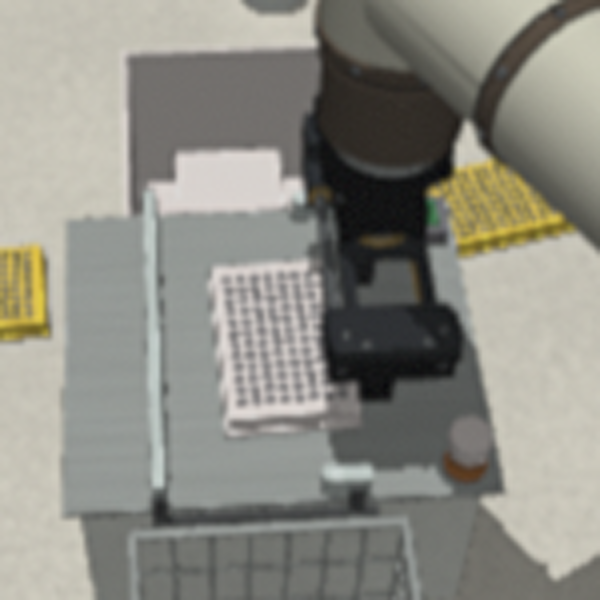

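```bash
python3 -m crank '[[-1,[-0.025,0,0],[0,0,0]],[-1,[-0.025,0,0],[0,0,0]],[-1,[-0.025,0,0],[0,0,0]],[-1,[-0.025,0,0],[0,0,0]],[-1,[-0.025,0,0],[0,0,0]],[-1,[-0.025,0,0],[0,0,0]],[-1,[-0.025,0,0],[0,0,0]],[-1,[-0.025,0,0],[0,0,0]]]'
python3 -m crank '[[-1,[-0.02,0,0],[0,0,0]],[-1,[-0.02,0,0],[0,0,0]],[-1,[-0.01,0,0],[0,0,0]],[-1,[-0.01,0,0],[0,0,0]],[-1,[-0.01,0,0],[0,0,0]],[-1,[-0.01,0,0],[0,0,0]]]'
python3 - <<'E'
from h import *
show(W(-.0325,0,.165),RA)
from station import r
import cv2
c=r.capture("scene");a=c["img"][120:270,255:405];cv2.imwrite("pics/s5.png",cv2.resize(a,(600,600),interpolation=cv2.INTER_CUBIC))
E
```

```text
time_s: 6.55
tcp_pos: [0.495, 0.0525, 0.1685]
ee_rot: [[-0.998, 0.064, -0.0], [0.064, 0.998, -0.0], [0.0, -0.0, -1.0]]
wrist_force: [-1.9, 0.3, 1.0]
gripper_width: 1.001
time_s: 7.15
tcp_pos: [0.5029, 0.052, 0.1685]
ee_rot: [[-0.998, 0.064, 0.0], [0.064, 0.998, -0.0], [-0.0, -0.0, -1.0]]
wrist_force: [-1.6, -0.2, 0.6]
gripper_width: 0.999
t 7.15 tcp [0.5029 0.052  0.1685] deck [-0.0442  0.0008  0.1685] F [-1.57 -0.17  0.65] Fdeck [-1.56 -0.27] j [  24.3   13.3  -20.7    0.   -56.1 -118. ] w 0.999
shift(x100mm) tool [-0.118 -0.007  0.035]
rotvec/45 tool [-0.     0.    -0.001]
```

View pics/s5.png

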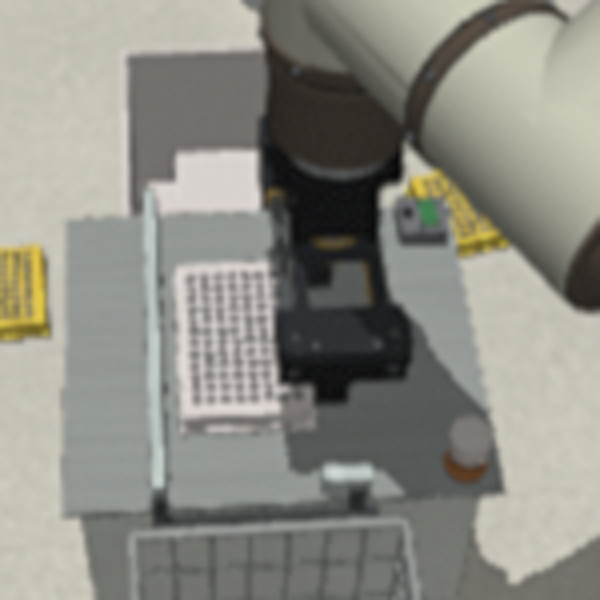

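```bash
python3 -m crank '[[-1,[-0.01,0,0],[0,0,0]],[-1,[-0.01,0,0],[0,0,0]],[-1,[-0.01,0,0],[0,0,0]],[-1,[-0.01,0,0],[0,0,0]],[-1,[-0.01,0,0],[0,0,0]],[-1,[-0.01,0,0],[0,0,0]]]'
python3 -c "
from h import *
show()"
python3 -m crank '[[-1,[-0.01,0,0],[0,0,0]],[-1,[-0.01,0,0],[0,0,0]]]'
python3 -m crank '[[-1,[-0.01,0,0],[0,0,0]]]'
python3 -m crank '[[-1,[-0.01,0,0],[0,0,0]]]'

```

```text
time_s: 7.8
tcp_pos: [0.5089, 0.0517, 0.1685]
ee_rot: [[-0.998, 0.064, 0.0], [0.064, 0.998, 0.0], [-0.0, 0.0, -1.0]]
wrist_force: [-1.0, 0.3, 0.5]
gripper_width: 1.002
t 7.8 tcp [0.5089 0.0517 0.1685] deck [-0.0382  0.0008  0.1685] F [-1.03  0.27  0.45] Fdeck [-1.05  0.2 ] j [  24.    13.8  -19.9   -0.   -56.3 -117.7] w 1.002
time_s: 8.0
tcp_pos: [0.5109, 0.0515, 0.1686]
ee_rot: [[-0.998, 0.064, 0.0], [0.064, 0.998, 0.0], [-0.0, 0.0, -1.0]]
wrist_force: [-1.6, 0.8, 0.1]
gripper_width: 0.997
time_s: 8.1
tcp_pos: [0.5119, 0.0514, 0.1686]
ee_rot: [[-0.998, 0.064, 0.0], [0.064, 0.998, 0.0], [-0.0, 0.0, -1.0]]
wrist_force: [-0.3, -0.5, 1.3]
gripper_width: 0.996
time_s: 8.2
tcp_pos: [0.5129, 0.0514, 0.1686]
ee_rot: [[-0.998, 0.064, -0.0], [0.064, 0.998, -0.0], [0.0, -0.0, -1.0]]
wrist_force: [-2.0, -0.4, 1.9]
gripper_width: 1.002
```

```bash
python3 -m crank '[[-1,[-0.01,0,0],[0,0,0]]]'
python3 -m crank '[[-1,[-0.01,0,0],[0,0,0]]]'
python3 - <<'E'
from h import *
show()
from station import r
import cv2
c=r.capture("scene");a=c["img"][120:270,255:405];cv2.imwrite("pics/s6.png",cv2.resize(a,(600,600),interpolation=cv2.INTER_CUBIC))
E
```

```text
time_s: 8.3
tcp_pos: [0.513, 0.0513, 0.1685]
ee_rot: [[-0.998, 0.064, -0.002], [0.064, 0.998, -0.0], [0.002, -0.0, -1.0]]
wrist_force: [-6.5, 0.9, 3.9]
gripper_width: 0.997
time_s: 8.4
tcp_pos: [0.513, 0.0512, 0.1685]
ee_rot: [[-0.998, 0.064, -0.004], [0.064, 0.998, -0.0], [0.004, -0.001, -1.0]]
wrist_force: [-8.5, 2.8, 5.4]
gripper_width: 0.996
t 8.4 tcp [0.513  0.0512 0.1685] deck [-0.0341  0.0005  0.1685] F [-8.47  2.78  5.38] Fdeck [-8.62  2.24] j [ 2.370e+01  1.430e+01 -1.910e+01 -1.000e-01 -5.670e+01 -1.173e+02] w 0.996
```

View pics/s6.png

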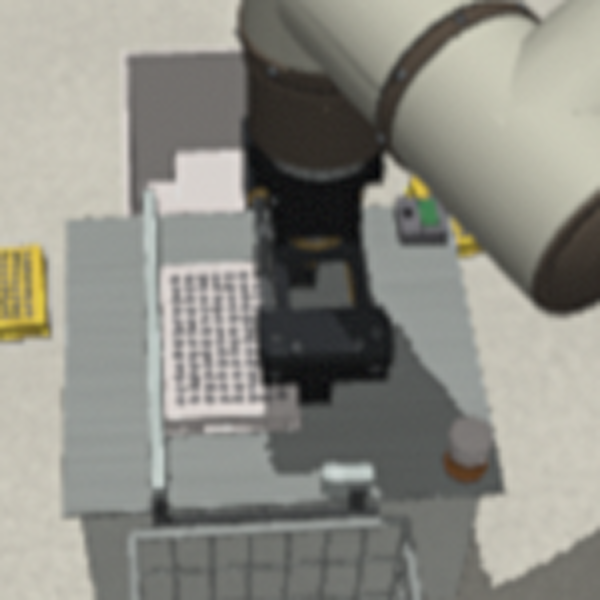

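```bash
python3 -m crank '[[-1,[0.005,0,0],[0,0,0]],[-1,[0,0,0],[0,0,0]],[-1,[0,0,0],[0,0,0]],[-1,[0,0,0],[0,0,0]]]'
python3 -m crank '[[-1,[0,0,0],[0,0,0]],[-1,[0,0,0],[0,0,0]],[-1,[0,0,0],[0,0,0]],[-1,[0,0,0],[0,0,0]],[-1,[0,0,0],[0,0,0]]]'
python3 - <<'E'
from h import *
show()
from station import r
import cv2
c=r.capture("top");np.savez("pics/t7.npz",**c);a=c["img"][135:250,200:420];cv2.imwrite("pics/t7.png",cv2.resize(a,(792,414),interpolation=cv2.INTER_CUBIC))
c=r.capture("scene");np.savez("pics/s7.npz",**c);a=c["img"][120:270,255:405];cv2.imwrite("pics/s7.png",cv2.resize(a,(600,600),interpolation=cv2.INTER_CUBIC))
E
```

```text
time_s: 8.85
tcp_pos: [0.513, 0.0512, 0.1686]
ee_rot: [[-0.998, 0.063, -0.003], [0.063, 0.998, -0.0], [0.003, -0.0, -1.0]]
wrist_force: [-5.4, 0.9, 3.6]
gripper_width: 1.0
time_s: 9.35
tcp_pos: [0.513, 0.0512, 0.1685]
ee_rot: [[-0.998, 0.063, -0.003], [0.063, 0.998, -0.0], [0.003, -0.0, -1.0]]
wrist_force: [-5.4, 1.3, 2.7]
gripper_width: 0.998
t 9.35 tcp [0.513  0.0512 0.1685] deck [-0.0341  0.0006  0.1685] F [-5.39  1.29  2.74] Fdeck [-5.46  0.94] j [ 2.370e+01  1.430e+01 -1.920e+01 -1.000e-01 -5.660e+01 -1.173e+02] w 0.998
```

View pics/t7.png

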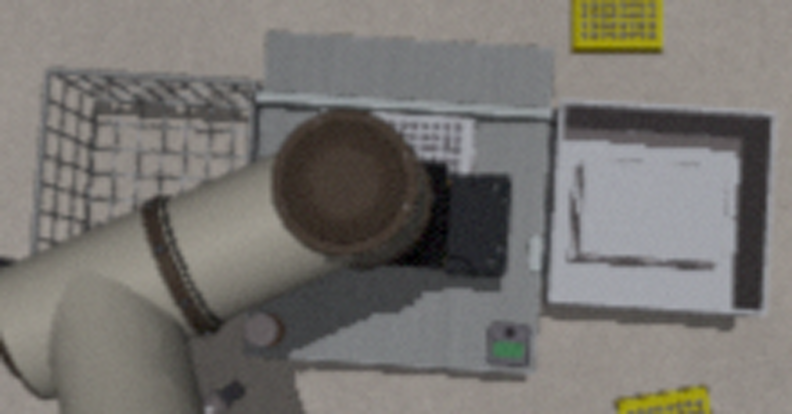

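View pics/s7.png

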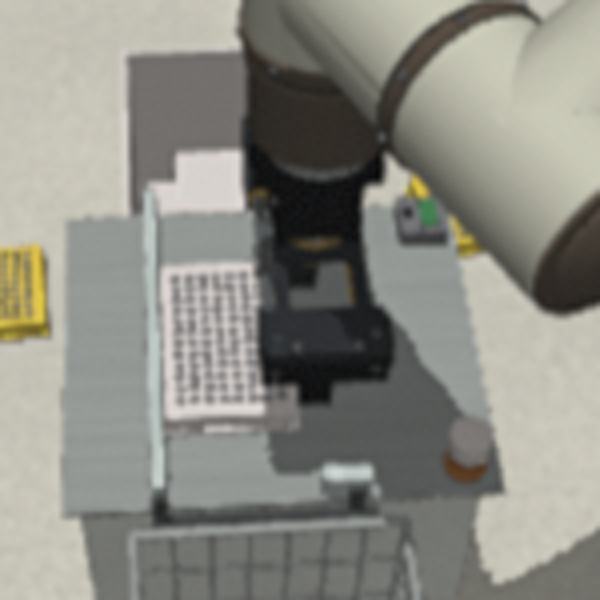

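```bash
python3 -m crank '[[-1,[0.02,0,0],[0,0,0]],[-1,[0.1,0,0],[0,0,0]],[-1,[0.2,0,0],[0,0,0]],[-1,[0,0,-0.3],[0,0,0]],[-1,[0,0,-0.3],[0,0,0]],[-1,[0.3,-0.2,-0.2],[0,0,0]],[-1,[0.3,-0.2,0],[0,0,0]],[-1,[0,0,0],[0,0,0]]]'
python3 - <<'E'
from h import *
show()
from station import r
import cv2
c=r.capture("top");np.savez("pics/t8.npz",**c);a=c["img"][135:250,200:420];cv2.imwrite("pics/t8.png",cv2.resize(a,(792,414),interpolation=cv2.INTER_CUBIC))
E
```

```text
time_s: 10.25
tcp_pos: [0.4169, 0.0159, 0.2493]
ee_rot: [[-0.998, 0.065, 0.002], [0.065, 0.998, 0.002], [-0.002, 0.002, -1.0]]
wrist_force: [-0.3, 1.0, -0.4]
gripper_width: 1.001
t 10.25 tcp [0.4169 0.0159 0.2493] deck [-0.1278 -0.0407  0.2493] F [-0.35  0.99 -0.44] Fdeck [-0.41  0.96] j [ 2.470e+01 -1.000e-01 -2.380e+01 -0.000e+00 -6.620e+01 -1.184e+02] w 1.001
```

View pics/t8.png

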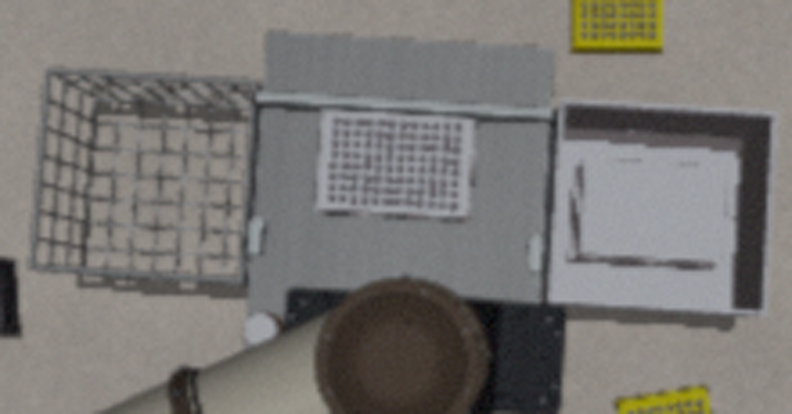

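```bash
python3 - <<'E'
from h import *
c=dict(np.load("pics/t8.npz"))
T=lambda u,v,z:bp(c,200+u/3.6-.36,135+v/3.6-.36,z)
P=np.array([T(*p,.178) for p in [(320,109),(473,117),(469,217),(317,210)]])
for p in P: print(D(p).round(4))
print(D(P.mean(0)))
for a,b in ((0,1),(3,2)):
    d=P[a]-P[b]; print(np.degrees(np.arctan2(-d[0],d[1])))
print("cheeks",D(T(256,236,.178)),D(T(536,252,.178)))
show(W(.015,-.085,.249),RA); show(None,RB); show(None,RB2)
E
```

```text
[0.0606 0.066  0.178 ]
[ 0.0617 -0.0589  0.178 ]
[-0.0198 -0.0611  0.178 ]
[-0.022   0.0625  0.178 ]
[0.0201182  0.00211671 0.178     ]
-3.053991901449595
-2.569843182717709
cheeks [-0.04631067  0.110471    0.178     ] [-0.04458724 -0.11684983  0.178     ]
t 10.3 tcp [0.4187 0.0166 0.2493] deck [-0.1261 -0.0399  0.2493] F [ 0.28  0.49 -0.23] Fdeck [0.25 0.5 ] j [  24.7    0.   -23.7    0.   -66.1 -118.4] w 1.004
shift(x100mm) tool [-1.411 -0.449  0.006]
rotvec/45 tool [ 0.002  0.003 -0.002]
t 10.3 tcp [0.4187 0.0166 0.2493] deck [-0.1261 -0.0399  0.2493] F [ 0.28  0.49 -0.23] Fdeck [0.25 0.5 ] j [  24.7    0.   -23.7    0.   -66.1 -118.4] w 1.004
rotvec/45 tool [4.000e-03 1.000e-03 1.998e+00]
t 10.3 tcp [0.4187 0.0166 0.2493] deck [-0.1261 -0.0399  0.2493] F [ 0.28  0.49 -0.23] Fdeck [0.25 0.5 ] j [  24.7    0.   -23.7    0.   -66.1 -118.4] w 1.004
rotvec/45 tool [-1.000e-03  4.000e-03 -2.002e+00]
```

```bash
python3 -m crank '[[0.4,[-0.36,-0.12,0],[0,0,0]],[0.4,[-0.36,-0.12,0],[0,0,0]],[0.4,[-0.36,-0.12,0],[0,0,0]],[0.4,[-0.36,-0.12,0],[0,0,0]],[0.4,[0,0,0],[0,0,-0.18]],[0.4,[0,0,0],[0,0,-0.18]],[0.4,[0,0,0],[0,0,-0.18]],[0.4,[0,0,0],[0,0,-0.18]]]'
python3 -m crank '[[0.4,[0,0,0],[0,0,-0.18]],[0.4,[0,0,0],[0,0,-0.18]],[0.4,[0,0,0],[0,0,-0.18]],[0.4,[0,0,0],[0,0,-0.18]],[0.4,[0,0,0],[0,0,-0.18]],[0.4,[0,0,0],[0,0,-0.18]],[0.4,[0,0,0],[0,0,-0.18]],[0.4,[0,0,0],[0,0,0]]]'
python3 -c "
from h import *
show(W(.018,-.088,.175),RB2)"
```

```text
time_s: 11.1
tcp_pos: [0.5615, -0.0397, 0.2476]
ee_rot: [[-0.874, -0.486, -0.0], [-0.486, 0.874, -0.0], [0.0, -0.0, -1.0]]
wrist_force: [-0.4, 0.3, 0.5]
gripper_width: 0.362
time_s: 11.9
tcp_pos: [0.5613, -0.0395, 0.2479]
ee_rot: [[-0.079, -0.997, -0.0], [-0.997, 0.079, -0.0], [0.0, 0.0, -1.0]]
wrist_force: [-0.1, 0.4, -0.0]
gripper_width: 0.3
t 11.9 tcp [ 0.5613 -0.0395  0.2479] deck [ 0.0198 -0.087   0.2479] F [-0.07  0.37 -0.01] Fdeck [-0.09  0.37] j [ 12.5  15.   -6.1   0.  -68.9 -17. ] w 0.3
shift(x100mm) tool [0.01  0.018 0.729]
rotvec/45 tool [ 0.    -0.    -0.021]
```

Finish the alignment, then descend to about z 0.168.

```bash
python3 -m crank '[[0.4,[0,0,0],[0,0,-0.02]],[0.4,[0.01,0.02,0.2],[0,0,0]],[0.4,[0,0,0.2],[0,0,0]],[0.4,[0,0,0.2],[0,0,0]],[0.4,[0,0,0.1],[0,0,0]],[0.4,[0,0,0.05],[0,0,0]],[0.4,[0,0,0.04],[0,0,0]],[0.4,[0,0,0],[0,0,0]]]'
python3 - <<'E'
from h import *
show(W(.018,-.073,.168),RB2)
from station import r
import cv2
c=r.capture("scene");a=c["img"][120:270,255:405];cv2.imwrite("pics/s9.png",cv2.resize(a,(600,600),interpolation=cv2.INTER_CUBIC))
E
```

```text
time_s: 12.7
tcp_pos: [0.5588, -0.0407, 0.1697]
ee_rot: [[-0.064, -0.998, 0.0], [-0.998, 0.064, -0.0], [-0.0, -0.0, -1.0]]
wrist_force: [-0.6, 0.7, -0.3]
gripper_width: 0.305
t 12.7 tcp [ 0.5588 -0.0407  0.1697] deck [ 0.0173 -0.0883  0.1697] F [-0.6   0.66 -0.29] Fdeck [-0.64  0.62] j [ 12.4  18.3 -13.3   0.  -58.4 -16.1] w 0.305
shift(x100mm) tool [-0.153 -0.006  0.017]
rotvec/45 tool [-0.     0.    -0.002]
```

View pics/s9.png

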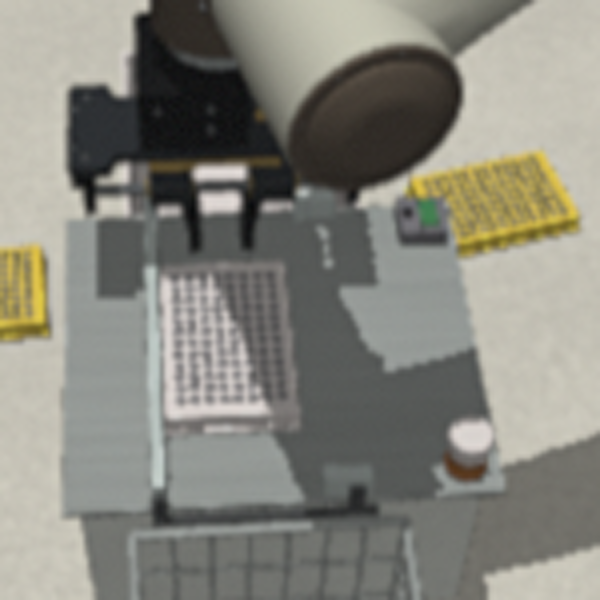

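```bash
python3 -m crank '[[0.4,[-0.04,0,0.01],[0,0,0]],[0.4,[-0.04,0,0.01],[0,0,0]],[0.4,[-0.02,0,0],[0,0,0]],[0.4,[-0.02,0,0],[0,0,0]],[0.4,[-0.015,0,0],[0,0,0]],[0.4,[-0.015,0,0],[0,0,0]],[0.4,[-0.015,0,0],[0,0,0]],[0.4,[-0.015,0,0],[0,0,0]]]'
python3 -m crank '[[0.4,[-0.02,0,0],[0,0,0]],[0.4,[-0.02,0,0],[0,0,0]],[0.4,[-0.02,0,0],[0,0,0]],[0.4,[-0.02,0,0],[0,0,0]],[0.4,[-0.02,0,0],[0,0,0]],[0.4,[-0.02,0,0],[0,0,0]],[0.4,[-0.02,0,0],[0,0,0]],[0.4,[-0.02,0,0],[0,0,0]]]'
python3 - <<'E'
from h import *
show()
from station import r
import cv2
c=r.capture("scene");a=c["img"][120:270,255:405];cv2.imwrite("pics/s10.png",cv2.resize(a,(600,600),interpolation=cv2.INTER_CUBIC))
E
```

```text
time_s: 13.55
tcp_pos: [0.5595, -0.023, 0.1676]
ee_rot: [[-0.064, -0.998, -0.0], [-0.998, 0.064, -0.001], [0.001, 0.0, -1.0]]
wrist_force: [-0.0, -1.1, -0.1]
gripper_width: 0.296
time_s: 14.35
tcp_pos: [0.5607, -0.0067, 0.1676]
ee_rot: [[-0.064, -0.998, -0.0], [-0.998, 0.064, -0.0], [0.0, 0.0, -1.0]]
wrist_force: [0.1, -1.5, 0.2]
gripper_width: 0.299
t 14.35 tcp [ 0.5607 -0.0067  0.1676] deck [ 0.0171 -0.0542  0.1676] F [ 0.08 -1.49  0.25] Fdeck [ 0.17 -1.48] j [ 15.9  18.5 -13.3  -0.  -58.2 -19.5] w 0.299
```

View pics/s10.png

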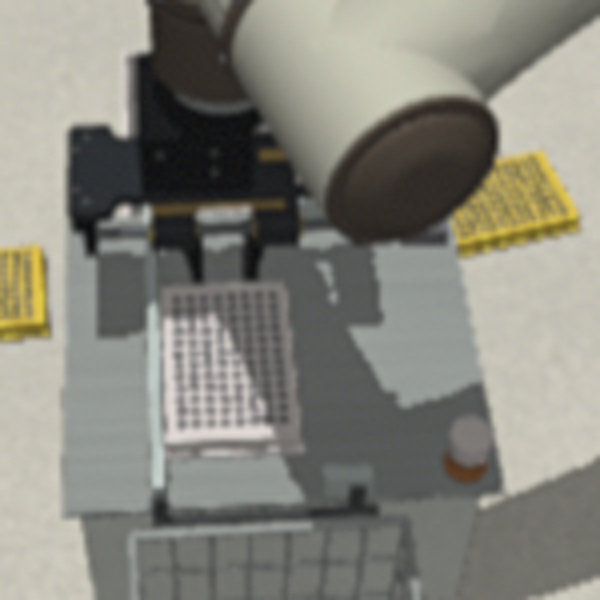

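```bash
python3 -m crank '[[0.4,[-0.025,0,0],[0,0,0]],[0.4,[-0.025,0,0],[0,0,0]],[0.4,[-0.025,0,0],[0,0,0]],[0.4,[-0.025,0,0],[0,0,0]],[0.4,[-0.025,0,0],[0,0,0]],[0.4,[-0.025,0,0],[0,0,0]],[0.4,[-0.025,0,0],[0,0,0]],[0.4,[-0.025,0,0],[0,0,0]]]'
python3 -m crank '[[0.4,[-0.025,0,0],[0,0,0]],[0.4,[-0.025,0,0],[0,0,0]],[0.4,[-0.025,0,0],[0,0,0]],[0.4,[-0.025,0,0],[0,0,0]],[0.4,[-0.025,0,0],[0,0,0]],[0.4,[-0.025,0,0],[0,0,0]],[0.4,[-0.025,0,0],[0,0,0]],[0.4,[-0.025,0,0],[0,0,0]]]'
python3 - <<'E'
from h import *
show()
from station import r
import cv2
c=r.capture("scene");a=c["img"][120:270,255:405];cv2.imwrite("pics/s11.png",cv2.resize(a,(600,600),interpolation=cv2.INTER_CUBIC))
E
```

```text
time_s: 15.2
tcp_pos: [0.562, 0.0134, 0.1675]
ee_rot: [[-0.064, -0.998, -0.0], [-0.998, 0.064, -0.0], [0.0, 0.0, -1.0]]
wrist_force: [-1.2, -2.3, 1.5]
gripper_width: 0.299
time_s: 16.0
tcp_pos: [0.5632, 0.0333, 0.1675]
ee_rot: [[-0.064, -0.998, -0.0], [-0.998, 0.064, -0.0], [0.0, 0.0, -1.0]]
wrist_force: [0.2, -1.2, -0.3]
gripper_width: 0.298
t 16.0 tcp [0.5632 0.0333 0.1675] deck [ 0.0171 -0.0142  0.1675] F [ 0.18 -1.19 -0.27] Fdeck [ 0.26 -1.18] j [ 19.8  18.8 -12.9   0.  -58.4 -23.5] w 0.298
```

View pics/s11.png

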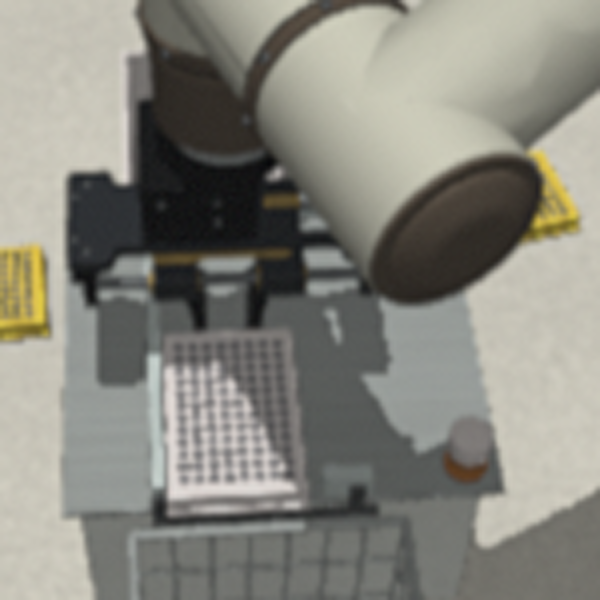

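```bash
python3 -m crank '[[0.4,[-0.025,0,0],[0,0,0]],[0.4,[-0.025,0,0],[0,0,0]],[0.4,[-0.025,0,0],[0,0,0]],[0.4,[-0.025,0,0],[0,0,0]],[0.4,[-0.025,0,0],[0,0,0]],[0.4,[-0.025,0,0],[0,0,0]],[0.4,[-0.025,0,0],[0,0,0]],[0.4,[-0.025,0,0],[0,0,0]]]'
python3 -m crank '[[0.4,[-0.025,0,0],[0,0,0]],[0.4,[-0.025,0,0],[0,0,0]],[0.4,[-0.025,0,0],[0,0,0]],[0.4,[-0.025,0,0],[0,0,0]],[0.4,[-0.025,0,0],[0,0,0]],[0.4,[-0.025,0,0],[0,0,0]]]'
python3 - <<'E'
from h import *
show()
from station import r
import cv2
c=r.capture("scene");a=c["img"][120:345,230:455];cv2.imwrite("pics/s12.png",cv2.resize(a,(600,600),interpolation=cv2.INTER_CUBIC))
E
```

```text
time_s: 16.85
tcp_pos: [0.5645, 0.0533, 0.1675]
ee_rot: [[-0.064, -0.998, -0.0], [-0.998, 0.064, -0.0], [0.0, 0.0, -1.0]]
wrist_force: [-0.3, -2.1, 0.7]
gripper_width: 0.304
time_s: 17.45
tcp_pos: [0.5654, 0.0682, 0.1675]
ee_rot: [[-0.064, -0.998, -0.0], [-0.998, 0.064, -0.0], [0.0, 0.0, -1.0]]
wrist_force: [-0.6, -3.2, 0.4]
gripper_width: 0.298
t 17.45 tcp [0.5654 0.0682 0.1675] deck [0.0171 0.0208 0.1675] F [-0.61 -3.16  0.37] Fdeck [-0.41 -3.19] j [ 23.2  19.3 -12.1   0.  -58.6 -26.8] w 0.298
```

View pics/s12.png

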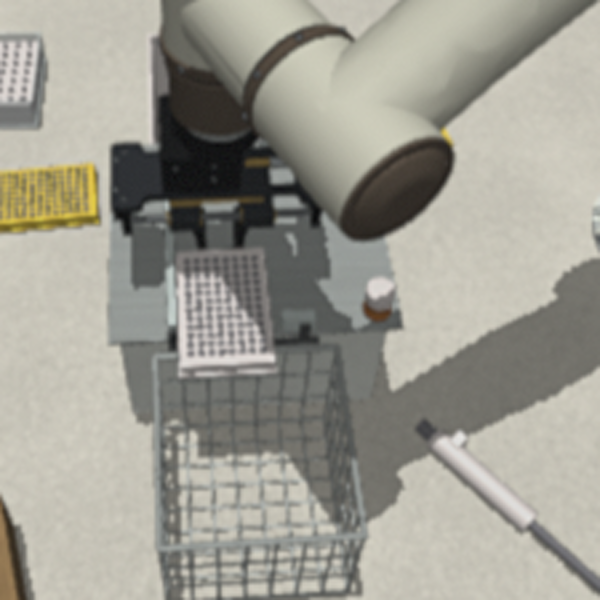

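```bash
python3 -m crank '[[0.4,[-0.025,0,0],[0,0,0]],[0.4,[-0.025,0,0],[0,0,0]],[0.4,[-0.03,0,0],[0,0,0]],[0.4,[-0.03,0,0],[0,0,0]],[0.4,[-0.03,0,0],[0,0,0]],[0.4,[-0.03,0,0],[0,0,0]],[0.4,[-0.035,0,0],[0,0,0]],[0.4,[-0.035,0,0],[0,0,0]]]'
python3 -m crank '[[0.4,[-0.04,0,0],[0,0,0]],[0.4,[-0.045,0,0],[0,0,0]],[0.4,[-0.05,0,0],[0,0,0]],[0.4,[-0.05,0,0],[0,0,0]],[0.4,[-0.05,0,0],[0,0,0]],[0.4,[-0.05,0,0],[0,0,0]]]'
python3 - <<'E'
from h import *
show()
from station import r
import cv2
c=r.capture("scene");a=c["img"][120:345,230:455];cv2.imwrite("pics/s13.png",cv2.resize(a,(600,600),interpolation=cv2.INTER_CUBIC))
E
```

```text
time_s: 18.3
tcp_pos: [0.5669, 0.0922, 0.1675]
ee_rot: [[-0.064, -0.998, -0.0], [-0.998, 0.064, -0.0], [0.0, 0.0, -1.0]]
wrist_force: [-1.5, -2.4, 0.2]
gripper_width: 0.298
time_s: 18.9
tcp_pos: [0.5696, 0.1212, 0.168]
ee_rot: [[-0.064, -0.998, 0.002], [-0.998, 0.064, 0.001], [-0.001, -0.002, -1.0]]
wrist_force: [-1.1, -2.6, 2.5]
gripper_width: 0.298
t 18.9 tcp [0.5696 0.1212 0.168 ] deck [0.018 0.074 0.168] F [-1.15 -2.63  2.51] Fdeck [-0.98 -2.7 ] j [ 28.   20.4 -10.4   0.  -59.1 -31.6] w 0.298
```

View pics/s13.png

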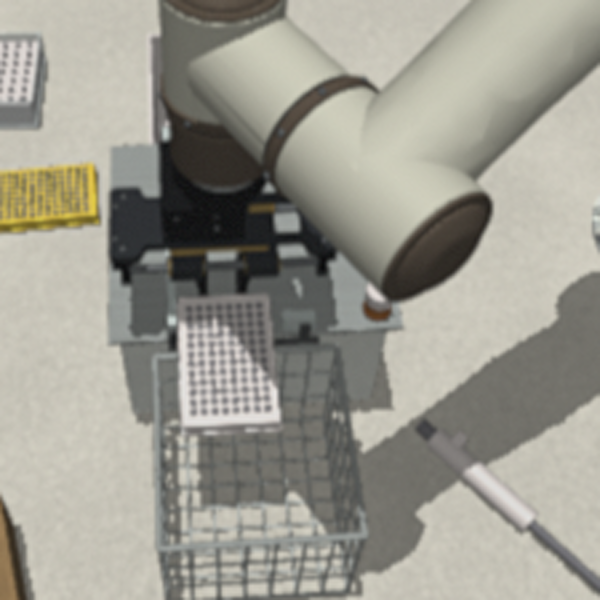

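```bash
python3 -m crank '[[0.4,[-0.05,0,0],[0,0,0]],[0.4,[-0.05,0,0],[0,0,0]],[0.4,[-0.05,0,0],[0,0,0]],[0.4,[-0.05,0,-0.03],[0,0,0]],[0.4,[-0.05,0,-0.03],[0,0,0]]]'
python3 - <<'E'
from h import *
show()
from station import r
import cv2
c=r.capture("scene");a=c["img"][120:345,230:455];cv2.imwrite("pics/s14.png",cv2.resize(a,(600,600),interpolation=cv2.INTER_CUBIC))
E
```

```text
time_s: 19.45
tcp_pos: [0.5713, 0.1469, 0.1747]
ee_rot: [[-0.063, -0.998, 0.003], [-0.998, 0.063, 0.002], [-0.002, -0.003, -1.0]]
wrist_force: [-1.2, 1.6, 5.8]
gripper_width: 0.298
t 19.45 tcp [0.5713 0.1469 0.1747] deck [0.0181 0.0997 0.1747] F [-1.18  1.62  5.77] Fdeck [-1.28  1.54] j [ 30.1  20.7  -8.8  -0.  -60.3 -33.7] w 0.298
```

View pics/s14.png

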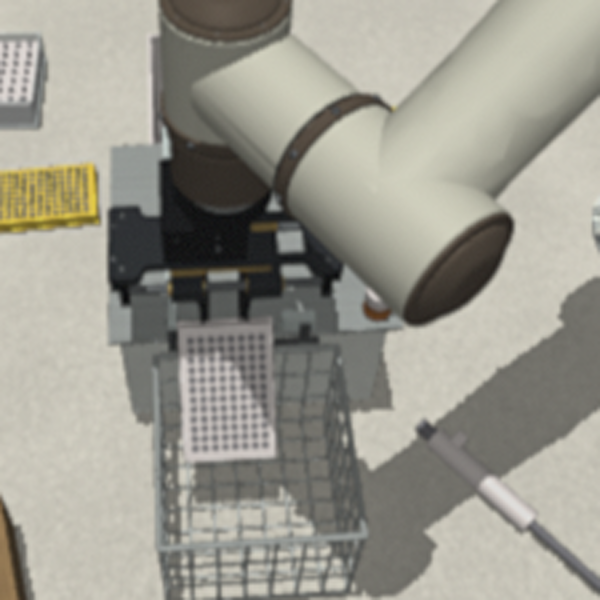

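```bash
python3 -m crank '[[0.4,[-0.02,0,-0.2],[0,0,0]],[0.4,[0,0,-0.3],[0,0,0]],[0.4,[0,0,-0.2],[0,0,0]],[0.4,[0,0,0],[0,0,0]]]'
python3 - <<'E'
from h import *
show()
from station import r
import cv2
c=r.capture("scene");a=c["img"][120:345,230:455];cv2.imwrite("pics/s15.png",cv2.resize(a,(600,600),interpolation=cv2.INTER_CUBIC))
E
```

```text
time_s: 19.9
tcp_pos: [0.5721, 0.1491, 0.2465]
ee_rot: [[-0.063, -0.998, 0.006], [-0.998, 0.063, 0.004], [-0.004, -0.006, -1.0]]
wrist_force: [-0.0, 0.6, -0.8]
gripper_width: 0.299
t 19.9 tcp [0.5721 0.1491 0.2465] deck [0.0188 0.102  0.2465] F [-0.04  0.57 -0.85] Fdeck [-0.08  0.56] j [ 30.3  17.6  -2.6  -0.  -69.3 -33.9] w 0.299
```

View pics/s15.png

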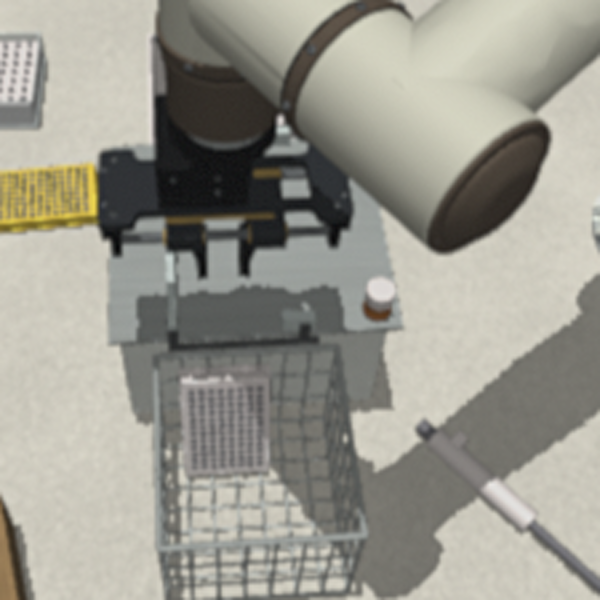

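Plate dropped into the basket. I'll retreat clear toward −y and let it settle, then check everything.

```bash
python3 -m crank '[[0.4,[0.2,0,-0.2],[0,0,0]],[0.4,[0.4,0,-0.2],[0,0,0]],[0.4,[0.4,0,0],[0,0,0]],[0.4,[0.4,0,0],[0,0,0]],[0.4,[0.4,0,0],[0,0,0]],[0.4,[0.4,0,0],[0,0,0]],[0.4,[0.4,0,0],[0,0,0]],[0.4,[0.4,0,0],[0,0,0]]]'
python3 -m crank '[[0.4,[0.1,0,0],[0,0,0]],[0.4,[0,0,0],[0,0,0]],[0.4,[0,0,0],[0,0,0]],[0.4,[0,0,0],[0,0,0]]]'
python3 - <<'E'
from h import *
show()
from station import r
import cv2
c=r.capture("scene");a=c["img"][120:345,230:455];cv2.imwrite("pics/s16.png",cv2.resize(a,(600,600),interpolation=cv2.INTER_CUBIC))
c=r.capture("top");a=c["img"][135:250,200:420];cv2.imwrite("pics/t16.png",cv2.resize(a,(792,414),interpolation=cv2.INTER_CUBIC))
E
```

```text
time_s: 20.75
tcp_pos: [0.5507, -0.1528, 0.2814]
ee_rot: [[-0.064, -0.998, -0.003], [-0.998, 0.064, 0.002], [-0.001, 0.003, -1.0]]
wrist_force: [1.1, 0.5, -0.2]
gripper_width: 0.301
time_s: 21.15
tcp_pos: [0.5509, -0.1606, 0.2831]
ee_rot: [[-0.062, -0.998, -0.001], [-0.998, 0.062, 0.001], [-0.0, 0.001, -1.0]]
wrist_force: [0.7, 0.7, -0.4]
gripper_width: 0.305
t 21.15 tcp [ 0.5509 -0.1606  0.2831] deck [ 0.0171 -0.2084  0.2831] F [ 0.7   0.65 -0.37] Fdeck [0.66 0.69] j [ -0.1  15.   -1.1  -0.  -74.   -3.5] w 0.305
```

View pics/s16.png

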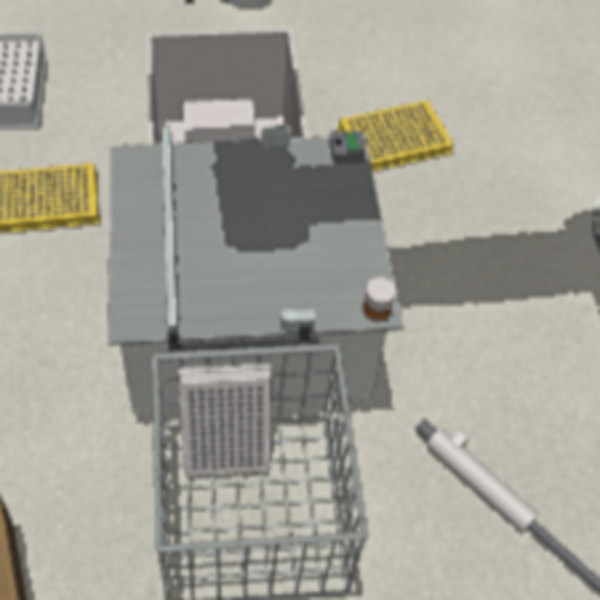

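View pics/t16.png

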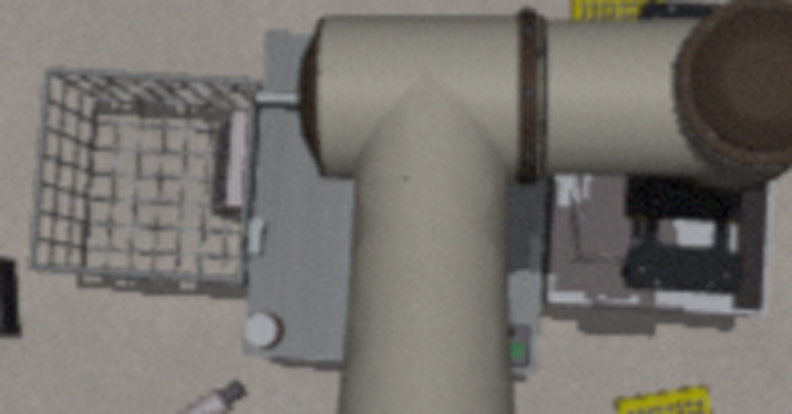

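```bash
python3 -m crank '[[0.4,[0,0,0],[0,0,0]],[0.4,[0,0,0],[0,0,0]],[0.4,[0,0,0],[0,0,0]],[0.4,[0,0,0],[0,0,0]],[0.4,[0,0,0],[0,0,0]]]'
python3 - <<'E'
from h import *
from station import r
import cv2
c=r.capture("scene");a=c["img"][120:345,230:455];z=cv2.resize(a,(600,600),interpolation=cv2.INTER_CUBIC);cv2.imwrite("pics/s17.png",z)
print("max diff basket",np.abs(cv2.GaussianBlur(z,(9,9),0).astype(int)-cv2.GaussianBlur(cv2.imread("pics/s16.png"),(9,9),0))[350:550,150:350].mean())
t=r.capture("top")
S=lambda u,v,z:bp(c,230+u*.375-.3,120+v*.375-.3,z); T=lambda u,v,z:bp(t,200+u/3.6-.36,135+v/3.6-.36,z)
for z in (.11,.125,.135,.145,.16): print(z,"scene upper wall-side edge",D(S(182,372,z))[:2].round(3),D(S(270,366,z))[:2].round(3),"top",D(T(247,112,z))[:2].round(3),D(T(240,208,z))[:2].round(3))
E
```

```text
time_s: 21.75
tcp_pos: [0.5508, -0.162, 0.2836]
ee_rot: [[-0.064, -0.998, 0.0], [-0.998, 0.064, 0.0], [-0.0, -0.0, -1.0]]
wrist_force: [0.5, -0.2, -0.2]
gripper_width: 0.299
max diff basket 0.2678
0.11 scene upper wall-side edge [0.06  0.125] [-0.023  0.123] top [0.064 0.138] [-0.019  0.138]
0.125 scene upper wall-side edge [0.06  0.133] [-0.022  0.132] top [0.062 0.136] [-0.021  0.135]
0.135 scene upper wall-side edge [0.059 0.139] [-0.021  0.137] top [0.061 0.134] [-0.021  0.133]
0.145 scene upper wall-side edge [0.059 0.144] [-0.02   0.143] top [0.059 0.132] [-0.022  0.132]
0.16 scene upper wall-side edge [0.059 0.153] [-0.019  0.151] top [0.057 0.129] [-0.023  0.129]
```

```bash
python3 -c "
from station import r
print(r.finish_job())"
```

```text
the job is handed in; nothing more can be done
None
```

The rejected plate is in the wire basket, and the job was handed in at about 22 s of the 54 s allowed.

- **Squaring to the fence:** I pushed the plate with both open fingers until it lay flat along the fence. I held it there for about 0.9 s at about 5 N. The highest reading was 8.6 N, at first contact.
- **Sliding off:** I then pushed its right-hand end along the fence and off the left end, with wrist forces of 1–3 N. Near the drop, the fingertips briefly caught the plate's 2 mm ledge and held its tail down, reading about 6 N. I raised the tool and the plate dropped into the basket.
- **Last checks:** Using both cameras, I put the plate's top edge at about z = 0.13 m, so it is standing on end on the basket floor against the wall nearest the stand. It did not move between two scene pictures about 0.6 s apart. The jar, timer, yellow plates and pipette looked unmoved. I did not look again at the tube rack or the reagent bottle, which were outside the final crops. The arm was clear of everything, and no check failed.

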